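# Trim the bench supply with the sunken knob under its guard

### The job

Trim the bench supply: slide its orange guard fully open, then turn the black knob sunk in the well until the black needle of the meter lies over the red hand. Then slide the guard fully shut again over the well, and leave the other things on the bench where they are.

Things in the scene. Friction and masses are not known exactly. Their poses are not given: they have to be found in the camera images.
- supply: Grey and blue bench supply, fixed, 220 x 230 mm. Origin on the bench under it. x points away from the robot (yaw within 0.2 rad), y left. Flat deck, z = 60 mm, from x = -108 to 8 mm; behind it the meter panel slopes up to z = 100. Round well in the deck: axis x = -50, y = 54, 90 mm across, floor z = 26. The guard runs between rails 9 mm high, 6 mm wide, at x = -104.5 and 4.5.
- guard (a joint): Orange sliding guard plate, 101 x 104 x 4 mm, lying 1 mm above the deck. Metres: 0 = shut over the well, 0.104 = fully open. It opens along the supply's -y (to the robot's right), sliding with 3 N friction, and stays where it is left.
- tab_top (a point): Centre of the top of the guard's black upright grip tab, which stands on the middle of the plate: 50 mm along the supply's x, 14 mm thick along y, rising 20 mm above its foot plate; its top is 87 mm above the bench.
- trim_knob (a joint): The sunken black bar knob, rad. It grows clockwise seen from above, between stops at -0.95 and 0.95; at 0 its bar lies along the supply's x with the white line away from the robot. It has a friction of 0.04 N m and stays where it is left. It drives the meter needle one to one, in the same sense.
- knob_top (a point): Centre of the top of the knob, on its axis, 5 mm below the deck (z = 55 mm). The bar is 44 mm long, 18 mm wide and 22 mm high, on a round skirt of 44 mm diameter, and lies in the middle of the well: 36 mm free from each flank to the well's wall. The top carries a white pointer line.
- meter_needle (a joint): Black needle of the round white meter (92 mm across, in the middle of the sloping panel, its centre at the supply's x = 56, y = 0, z = 80 mm), rad, equal to the knob's angle: 0 = up the slope, away from the robot, growing clockwise seen from above.
- set_hand (a joint): Broad red hand on the same meter and pivot, showing where the needle shall stand, rad, same zero and sense as the needle. It lies in the meter, cannot be touched and does not move.
- needle_tip (a point): Point on the black needle 36 mm from its pivot; its x axis points along the needle.
- red_tip (a point): Point on the red hand 36 mm from its pivot; its x axis points along the hand.
- transmitter: Bystander to the right of the supply: grey transmitter housing lying on its side, 91 x 72 x 68 mm, origin under its middle.
- carton: Bystander to the left of the supply: long cardboard box with a red band, 71 x 121 x 52 mm, origin under its middle.
- screwdriver: Bystander in front of the supply: red-handled screwdriver, 186 mm long, origin under its middle.

How it is judged (in metres and radians):
On the way, in this order (a step that is already met when the one before it is completed fails the run):
1. the guard is fully open (value of joint guard above 0.095 m), for 0.2 s.
2. with the guard open, the needle stands on the red hand (angle between the x axis of needle_tip and the x axis of red_tip, either way round below 0.09 rad and value of joint guard above 0.085 m), for 0.3 s.
3. the guard is shut again with the needle still on the red hand (value of joint guard below 0.008 m and angle between the x axis of needle_tip and the x axis of red_tip, either way round below 0.09 rad), for 0.2 s.
At the end, for the whole second after the job is handed in: The guard is shut to within 8 mm, the needle stands within 0.09 rad (5 degrees) of the red hand, and guard and knob are at rest (all of step 3 and velocity of joint guard between -0.01 and 0.01 m/s and velocity of joint trim_knob between -0.05 and 0.05 rad/s); the robot touches nothing.
It fails at once if the transmitter is moved by more than 30 mm (distance of transmitter from where it was at the start of the episode above 0.03 m).
It fails at once if the carton is moved by more than 30 mm (distance of carton from where it was at the start of the episode above 0.03 m).
It fails at once if the screwdriver is moved by more than 30 mm (distance of screwdriver from where it was at the start of the episode above 0.03 m).
It also fails if it takes over 67 s, if anything falls off the work surface, if the arm or the gripper's body presses on something with over 40 N, if the wrist force passes 120 N, or if a joint passes its speed limit or range.

### The arm

A 6-joint arm with a two-finger parallel gripper is mounted at the origin on a cart in front of the work surface, level with it; the furniture and walls round the work are solid. World frame = base frame: x ahead of the robot, y to its left, z up, the work surface at z = 0. Lengths are in mm, angles in degrees, forces in N, time in s.
With the tool pointing down it reaches from about 300 to 750 mm from the base axis. Payload 8.5 kg.
Tool frame: the origin (TCP) lies at the very end of the fingers, on their centre line; the grasp point (between the pads) lies 19 mm behind it; z points along the fingers, y is the line along which they close (so a half turn about z gives the same grasp; the last joint's range is limited). The gripper opens to 85 mm and grips with 20 to 120 N. Pads are 22 mm wide; open, the fingers measure 114 mm over their backs; the gripper's body (76 mm by 85 mm) begins 54 mm behind the grasp point. The pads swing forward as they close: fully open they stand 13 mm farther back than shut.
Start: joints at [61.06, 21.807, 74.336, -0, 83.858, -12.336], TCP at [157.16, 527.049, 231.322] pointing down, gripper open.
Joint ranges: [-178.18, 178.18], [-50.72, 133.34], [12.68, 142.11], [-81.47, 261.47], [9.98, 163.14], [-165.26, 165.26]. Speed limits (degrees/s): [136.94, 136.94, 180, 180, 180, 180].

### API

Orientations are given as a 3x3 rotation matrix whose columns are the frame's x, y, z axes.
In Python, from station import r gives the robot as it stands.
- The arm moves only by the tool servo_tool, never from a script. Its arguments are lists of equal length, an entry for each row: "dp": the shift along the tool's x, y, z normalised to -1 to 1, where 1 is 120 mm, a list of three; "dr": the turn, a rotation vector about the tool's x, y, z normalised to -1 to 1, where 1 is 90 degrees, a list of three. In form: {"dp": [[x, y, z], ...], "dr": [[ax, ay, az], ...]}. A call has 1 to 12 rows; each row is the pose to reach, as a shift and turn from the pose commanded when the call began, along the tool's axes at that moment; what a row does not reach only later rows make up. A row lasts 1/10 s, in which the tool goes at most 50 mm and 8.59 degrees, less where a joint would pass 70% of its speed; a pose out of reach is approached as far as the arm can. A call with a number of a shift or a turn outside -1 to 1 is refused whole. A call with a gripper value outside its range is refused whole. "hand" is the closure, from 0 (fully open) to 1 (shut), set as the call begins (left out, the last holds). The fingers move at their own pace and stop on an object; "force" is the grip in N (left out, the last holds). Time passes only in rows, so rows that repeat a pose let the fingers close. It gives the time, the measured TCP pose, the force, the opening and the grip force at its end, in the units of the state.
- r.state(): the state, without advancing time (a new reading comes with each control period).
- r.read_camera(name): name is "scene" or "top" or "wrist"; returns the picture (420x560x3 uint8, red, green, blue); there is no depth.
- r.get_calibration(name): a dict with "K" (3x3 intrinsics, pixels), "R" (3x3) and "t" (3): a world point X has camera coordinates R X + t; the wrist camera has in their place "mount" (4x4, takes a point from camera to tool coordinates, whose origin is the TCP and whose axes are the flange's). Camera axes: x right, y down, z forward; pixel columns grow to the right and rows downward; lengths in mm; the calibration is good to about 2 mm. A picture is of the moment at which its call begins: read the wrist's pose just before it. get_calibration takes no time and is no camera call.
- r.finish_job(): hands the job in; it is judged then, once.
Trained networks look in the newest picture that a camera, given by its name, has taken for a name from the list of things; names that differ only in an ending like _2 or _b are one class to them, and where a whole thing is asked for, a point or a joint stands for the part that bears it (a point fixed in the world has none). Each returns a list of dicts, best first, with "score" (0 to 1); they miss things now and then, are a little off and sometimes report something else, mostly with a low value. They report only what shows in the picture. A call takes as long as a camera call.
- r.look_for(camera, name): "at" ([column, row] in pixels, amid what is visible of it).
- r.masks_of(camera, name): "mask" (420x560 bool, what is visible of it) and "at" ([column, row] in pixels, amid what is visible of it).
- r.mark_of(camera, name): "at" ([column, row] in pixels: a listed point, or the origin of a listed thing).
The state is a dict: "clock": time; "q": joint angles; "joint_vel": joint speeds; "tau": joint torques, N m; "position": TCP position; "tcp_rot": TCP orientation; "wrist_force": force on the tool from outside, world axes, zero at the start; "torque": the same for the moment, N m; "opening": opening from 0.0 (shut) to 1.0 (fully open); "finger_force": force on a finger pad.
Only numpy, scipy, OpenCV 4.12 (cv2) and the standard library are available. Lean on these libraries where they do the work, as an engineer would, in place of code of your own. Each camera call takes 0.05 s, during which the arm holds its last target. There are 200 camera calls.

## Working session

There is one attempt and no reset: what is moved stays moved. The work goes in short steps, Python scripts to look and compute and a tool call to move; the robot and the scene stay as the last step left them, time stands still between calls to the robot, and variables do not carry over. Pictures are saved under pics/ and viewed, at most 10 in all, crops included, and the job is handed in when it is done.

Besides the shell and the picture viewer there is one more tool, called after "Request:" as name(argument=value, ...), one argument or row to a line, values as JSON. servo_tool: Moves the arm, as the interface text tells. Its arguments: {"type":"object","properties":{"dp":{"type":"array"},"dr":{"type":"array"},"hand":{"type":"number"},"force":{"type":"number"}},"required":["dp","dr"]}

```bash
mkdir -p pics; ls; python3 - <<'E'
from station import r
import cv2,numpy as np
ims={}
for c in("top","scene"):
    im=r.read_camera(c); cv2.imwrite(f"pics/{c}0.png",im[:,:,::-1])
    cal=r.get_calibration(c); print(c,np.round(cal["K"],1).tolist(),np.round(cal["R"],3).tolist(),np.round(cal["t"],1).tolist())
    for n in("supply","tab_top","needle_tip","red_tip","knob_top","transmitter","carton","screwdriver"):
        d=r.mark_of(c,n); print(n,[(np.round(x["at"],1).tolist(),round(x["score"],2)) for x in d[:2]])
s=r.state();print(s)
print(r.get_calibration("wrist"))
E
```

```text
pics
top [[473.6, 0.0, 279.3], [0.0, 473.6, 205.8], [0.0, 0.0, 1.0]] [[-0.02, -1.0, 0.005], [-0.984, 0.019, -0.175], [0.175, -0.009, -0.985]] [77.4, 563.2, 1085.8]
supply [([295.1, 156.7], 0.6)]
tab_top [([276.2, 170.8], 0.75)]
needle_tip []
red_tip [([294.7, 111.5], 0.38)]
knob_top []
transmitter [([398.1, 168.4], 0.57)]
carton []
screwdriver [([235.2, 291.3], 0.79), ([292.0, 154.5], 0.67)]
scene [[505.4, 0.0, 285.1], [0.0, 505.4, 213.2], [0.0, 0.0, 1.0]] [[0.731, -0.683, 0.008], [-0.309, -0.341, -0.888], [0.609, 0.646, -0.46]] [-380.1, 259.5, 1070.8]
supply [([320.5, 227.4], 0.56)]
tab_top [([301.4, 197.3], 0.89), ([203.4, 244.1], 0.63)]
needle_tip []
red_tip []
knob_top []
transmitter [([388.6, 268.6], 0.97)]
carton [([240.5, 188.5], 0.97)]
screwdriver [([202.3, 243.6], 0.57)]
{'clock': 0.9, 'q': array([ 6.10593558e+01,  2.18052877e+01,  7.43342778e+01, -9.01853505e-04,
        8.38591451e+01, -1.23346513e+01]), 'joint_vel': array([-0.07282411,  0.01886859,  0.0051145 ,  0.06245271,  0.01856542,
        0.00991437]), 'tau': array([-6.43224685e-04, -4.48333812e+01, -2.31455719e+01,
[... 301 characters left out ...]
0000000e+00]]), 'wrist_force': array([-0.15296041, -0.41562555, -0.12953997]), 'torque': array([-0.00725078, -0.03853432, -0.03044621]), 'finger_force': 0.0, 'opening': 0.9995482004314191}
{'K': array([[328.06158154,   0.        , 279.23479788],
       [  0.        , 328.06158154, 207.29659097],
       [  0.        ,   0.        ,   1.        ]]), 'mount': array([[-8.78297755e-04, -9.62276203e-01, -2.72073037e-01,
         6.74647625e+01],
       [ 9.99999609e-01, -8.72703470e-04, -1.41563568e-04,
        -6.13939037e-01],
       [-1.01215831e-04, -2.72073055e-01,  9.62276593e-01,
        -1.41757660e+02],
       [ 0.00000000e+00,  0.00000000e+00,  0.00000000e+00,
         1.00000000e+00]])}
```

```bash
python3 - <<'E'
import cv2,numpy as np
a=cv2.imread("pics/top0.png")[60:240,180:450]; b=cv2.imread("pics/scene0.png")[110:310,180:450]
cv2.imwrite("pics/c0.png",np.vstack([cv2.resize(a,(600,400),interpolation=3)[:300],cv2.resize(b,(405,300),interpolation=3) if 0 else cv2.copyMakeBorder(cv2.resize(b,(405,300),interpolation=3),0,0,0,195,0)]))
cv2.imwrite("pics/t1.png",cv2.resize(a,(800,533),interpolation=2))
cv2.imwrite("pics/s1.png",cv2.resize(b,(800,593),interpolation=2))
E
```

```text
(no output)
```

View pics/t1.png

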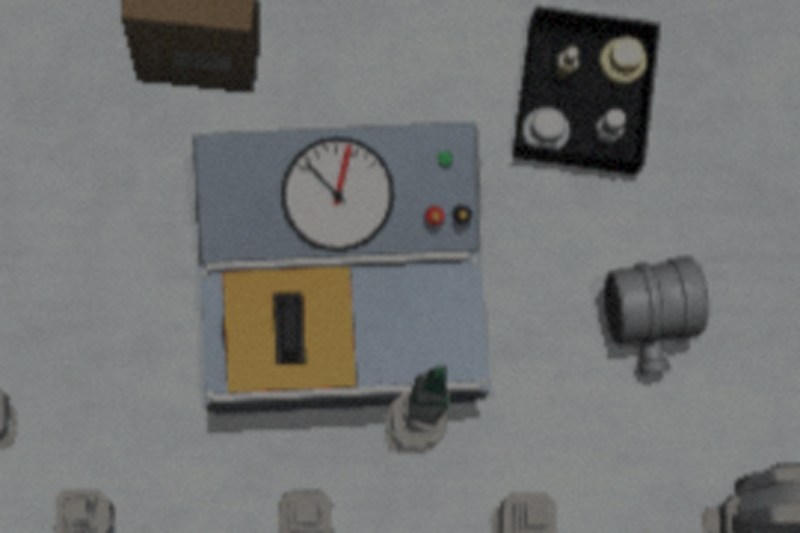

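View pics/s1.png

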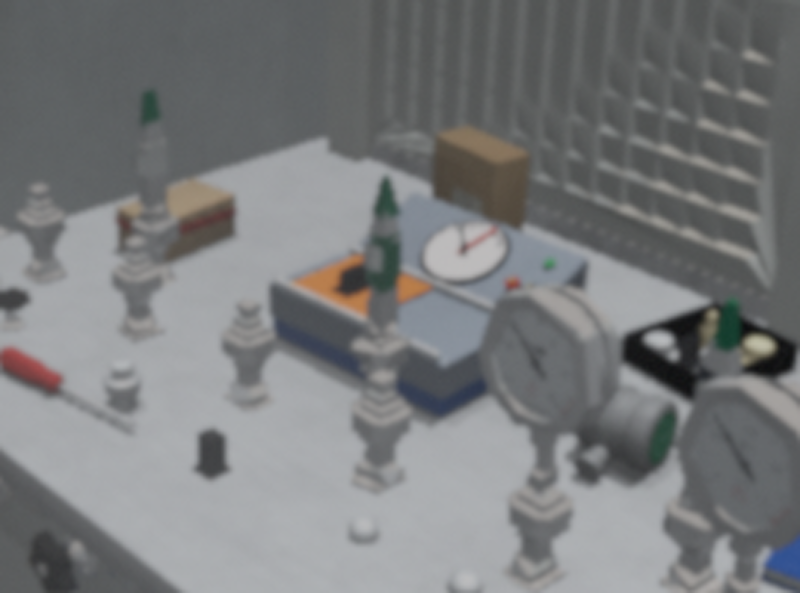

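```bash
cat > h.py <<'E'
import numpy as np
from station import r
from scipy.optimize import least_squares
def cam(c):
    k=r.get_calibration(c)
    if c=="wrist":
        s=r.state(); M=np.eye(4); M[:3,:3]=s["tcp_rot"]; M[:3,3]=s["position"]
        W=np.linalg.inv(M@k["mount"]); return k["K"],W[:3,:3],W[:3,3]
    return k["K"],np.array(k["R"]),np.array(k["t"])
def proj(C,X):
    K,R,t=C; p=(K@(R@np.atleast_2d(X).T+t[:,None])).T; return p[:,:2]/p[:,2:]
def ray(C,uv,z):
    K,R,t=C; o=-R.T@t; d=R.T@np.linalg.inv(K)@[uv[0],uv[1],1]; return o+d*(z-o[2])/d[2]
def w(P,X):
    c,s=np.cos(P[2]),np.sin(P[2]); X=np.atleast_2d(X).astype(float)
    return np.c_[P[0]+c*X[:,0]-s*X[:,1],P[1]+s*X[:,0]+c*X[:,1],X[:,2]]
E
python3 - <<'E'
from h import *
C=cam("top");S=cam("scene")
print("cam",-C[1].T@C[2],-S[1].T@S[2])
t=lambda u,v:(180+u/2.963,60+v/2.963)
s=lambda u,v:(180+u/2.963,110+v/2.963)
L=[(56,0,80),(-50,54,87),(0.5,106,65),(0.5,2,65),(-100.5,106,65),(-100.5,2,65)]
U=[t(338,196),(276.2,170.8),t(223,268),t(352,267),t(229,391),t(356,386)]
f=least_squares(lambda P:(proj(C,w(P,L))-U).ravel(),[500,0,0]);P=f.x
print("pose",P,f.fun.round(1))
LS=[(56,0,80),(-50,54,87)];US=[s(463,250),(301.4,197.3)]
print("scene res",proj(S,w(P,LS))-US)
g=least_squares(lambda P:np.r_[(proj(C,w(P,L))-U).ravel(),(proj(S,w(P,LS))-US).ravel()],P);print(g.x,g.fun.round(1))
P=g.x
# dial plane: slope, fit needle angles
sl=np.arctan2(40,104)
def tip(a,l=36): return w(P,[(56+l*np.cos(a)*np.cos(sl),-l*np.sin(a),80+l*np.cos(a)*np.sin(sl))])
c0=np.array(t(338,196))
for n,uv in(("needle",t(305,163)),("red",t(348,146))):
    A=np.linspace(-1.2,1.2,481); d=np.array(uv)-c0
    def er(a):
        v=(proj(C,tip(a))-proj(C,w(P,[(56,0,80)])))[0]; return abs(v[0]*d[1]-v[1]*d[0])/np.linalg.norm(v)
    print(n,A[np.argmin([er(a) for a in A])])
print("bottle base",ray(C,t(415,435),0),"tip scene z=0 ray",)
# bottle: tip seen in both
def tri(u,v): return least_squares(lambda X:np.r_[(proj(C,X)[0]-u),(proj(S,X)[0]-v)],[450,0,100])
q=tri(t(438,370),s(386,180));print("bottle top",q.x,q.fun)
for uv in[(380,480),(380,345),(250,400),(545,590)]: print(uv,ray(S,s(*uv),0))
for uv in[(80,530),(300,530),(525,530),(0,440)]: print("top",uv,ray(C,t(*uv),0))
print("tab",w(P,[(-50,54,87)]),"open",w(P,[(-50,-50,87)]),"knob",w(P,[(-50,54,55)]))
E
```

```text
cam [ 366.2102929    75.88197703 1167.19091666] [-294.14864501 -863.12103632  725.82284837]
pose [6.98556067e+02 1.82535197e+01 4.29925792e-02] [ 2.6 -0.6  0.8 -1.9 -1.1  1.7 -1.6 -0.5 -0.8  1.2  0.   0.2]
scene res [[ 1.74808715  1.56488193]
 [-0.82490092  1.75892725]]
[6.99030741e+02 1.89874821e+01 4.99008264e-02] [ 2.1 -0.8  0.7 -2.  -1.4  1.8 -1.9 -0.7 -0.8  1.3  0.  -0.   1.6  1.4
 -0.9  1.7]
needle -0.73
red 0.26
bottle base [568.96028064 -36.21694332   0.        ] tip scene z=0 ray
bottle top [574.87856256 -32.14103462 227.09191856] [ 0.15934356 -0.2017487  -0.316766    0.07263095]
(380, 480) [ 488.11240655 -120.9224214     0.        ]
(380, 345) [659.69003612  48.39310007   0.        ]
(250, 400) [492.91929874  55.27578392   0.        ]
(545, 590) [ 474.81411029 -313.1153584     0.        ]
top (80, 530) [494.0436634  246.03660034   0.        ]
top (300, 530) [490.39181705  62.62986265   0.        ]
top (525, 530) [ 486.65094694 -125.24791712    0.        ]
top (0, 440) [571.52843802 313.88961213   0.        ]
tab [[646.39945352  70.42625757  87.        ]] open [[651.58698593 -33.44428449  87.        ]] knob [[646.39945352  70.42625757  55.        ]]
```

View pics/top0.png

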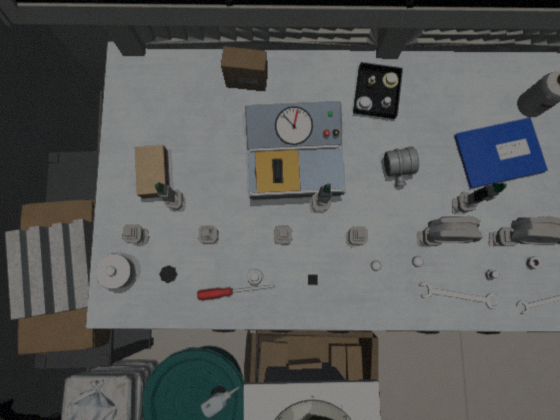

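```bash
cat >> h.py <<'E'
def plan(x,y,z,az,n=8,turn=34):
    s=r.state(); p=s["position"].copy(); a=np.degrees(np.arctan2(s["tcp_rot"][1,0],s["tcp_rot"][0,0]))
    T=np.array([x,y,z],float); print("from",p.round(1),round(a,1),"clock",s["clock"])
    for i in range(n):
        R=np.array([[np.cos(np.radians(a)),np.sin(np.radians(a)),0],[np.sin(np.radians(a)),-np.cos(np.radians(a)),0],[0,0,-1]])
        d=R.T@(T-p)/120; d=np.round(d/max(1,abs(d).max()),3); da=np.clip((a-az)/90,-turn/90,turn/90); da=round(da,3)
        rows=max(np.linalg.norm(d)*120/50,abs(da)*90/8.59)
        print(d.tolist(),[0,0,da],"rows",round(rows,1)); p=p+R@d*120; a-=da*90
        if np.linalg.norm(T-p)<1 and abs(a-az)<.5: break
    print("to",p.round(1),round(a,1))
E
python3 - <<'E'
from h import *
plan(630,71,225,2.9)
E
```

```text
from [157.2 527.  231.3] 163.4 clock 0.9
[-1.0, -0.517, 0.011] [0, 0, np.float64(0.378)] rows 4.0
[-1.0, 0.117, 0.01] [0, 0, np.float64(0.378)] rows 4.0
[-1.0, 0.859, 0.013] [0, 0, np.float64(0.378)] rows 4.0
[-0.274, 1.0, 0.01] [0, 0, np.float64(0.378)] rows 4.0
[0.317, 0.934, 0.009] [0, 0, np.float64(0.271)] rows 2.8
to [630.  71. 225.] 2.9
```

Request:
servo_tool(
  dp=[
    [-1,-0.52,0],
    [-1,-0.52,0],
    [-1,-0.52,0],
    [-1,-0.52,0],
  ],
  dr=[
    [0,0,0.38],
    [0,0,0.38],
    [0,0,0.38],
    [0,0,0.38],
  ],
)

```text
clock: 1.3
position: [256.9, 430.7, 231.5]
tcp_rot: [[-0.624, 0.782, 0.001], [0.782, 0.624, -0.0], [-0.001, 0.0, -1.0]]
wrist_force: [-0.3, 1.2, -0.6]
opening: 0.999
finger_force: 0.0
```

Request:
servo_tool(
  dp=[
    [-1,0.12,0],
    [-1,0.12,0],
    [-1,0.12,0],
    [-1,0.12,0],
  ],
  dr=[
    [0,0,0.38],
    [0,0,0.38],
    [0,0,0.38],
    [0,0,0.38],
  ],
)

```text
clock: 1.7
position: [343.3, 347.3, 231.3]
tcp_rot: [[-0.077, 0.997, 0.0], [0.997, 0.077, -0.0], [-0.0, 0.0, -1.0]]
wrist_force: [0.1, 0.6, 0.2]
opening: 1.0
finger_force: 0.0
```

Request:
servo_tool(
  dp=[
    [-1,0.86,0],
    [-1,0.86,0],
    [-1,0.86,0],
    [-1,0.86,0],
  ],
  dr=[
    [0,0,0.38],
    [0,0,0.38],
    [0,0,0.38],
    [0,0,0.38],
  ],
)

```text
clock: 2.1
position: [457.7, 235.2, 231.0]
tcp_rot: [[0.497, 0.868, 0.001], [0.868, -0.497, -0.001], [-0.0, 0.001, -1.0]]
wrist_force: [-0.9, 1.4, 0.0]
opening: 1.002
finger_force: 0.0
```

```bash
python3 - <<'E'
from h import *
plan(630,71,225,2.9)
E
```

```text
from [457.7 235.2 231. ] 60.2 clock 2.1
[-0.246, 1.0, 0.026] [0, 0, np.float64(0.378)] rows 4.0
[0.33, 0.895, 0.024] [0, 0, np.float64(0.258)] rows 2.7
to [630.1  71.  225. ] 2.9
```

Request:
servo_tool(
  dp=[
    [-0.27,1,0],
    [-0.27,1,0],
    [-0.27,1,0],
    [-0.27,1,0],
  ],
  dr=[
    [0,0,0.38],
    [0,0,0.38],
    [0,0,0.38],
    [0,0,0.38],
  ],
)

```text
clock: 2.5
position: [545.6, 149.0, 230.6]
tcp_rot: [[0.899, 0.439, -0.0], [0.439, -0.899, -0.001], [-0.0, 0.0, -1.0]]
wrist_force: [-0.3, 0.2, -0.4]
opening: 0.999
finger_force: 0.0
```

Request:
servo_tool(
  dp=[
    [0.32,0.93,0.03],
    [0.32,0.93,0.03],
    [0.32,0.93,0.03],
    [0.32,0.93,0.03],
    [0.32,0.93,0.03],
    [0.32,0.93,0.03],
  ],
  dr=[
    [0,0,0.26],
    [0,0,0.26],
    [0,0,0.26],
    [0,0,0.26],
    [0,0,0.26],
    [0,0,0.26],
  ],
)

```text
clock: 3.1
position: [627.1, 70.1, 228.1]
tcp_rot: [[0.998, 0.059, 0.0], [0.059, -0.998, 0.0], [0.0, -0.0, -1.0]]
wrist_force: [-0.7, 0.4, 1.4]
opening: 1.002
finger_force: 0.0
```

```bash
python3 - <<'E'
from h import *
import cv2
C=cam("wrist"); im=r.read_camera("wrist"); cv2.imwrite("pics/w1.png",im[:,:,::-1])
for n in("tab_top","needle_tip","red_tip","supply","meter_needle","set_hand"):
    d=r.mark_of("wrist",n) if "_t" in n or n=="supply" else r.look_for("wrist",n); print(n,[(np.round(x["at"],1).tolist(),round(x["score"],2)) for x in d[:2]])
    if n=="tab_top" and d: print(ray(C,d[0]["at"],87))
P=[699,19,.05]
print(proj(C,w(P,[(-50,54,87),(56,0,80),(.5,106,65),(.5,2,65),(-100.5,106,65),(-100.5,2,65)])).round(0).tolist())
plan(646,70,200,2.9)
E
```

```text
tab_top [([280.4, 171.8], 0.79)]
[649.48137719  69.39371928  87.        ]
needle_tip [([315.4, 3.2], 0.8)]
red_tip []
supply [([324.2, 118.3], 0.63)]
meter_needle [([334.4, 33.7], 0.83)]
set_hand [([351.1, 21.3], 0.89)]
[[279.0, 175.0], [347.0, 44.0], [221.0, 115.0], [338.0, 116.0], [225.0, 222.0], [332.0, 223.0]]
from [627.6  69.4 227.9] 3.2 clock 3.45
[0.153, 0.004, 0.233] [0, 0, np.float64(0.004)] rows 0.7
to [646.  70. 200.] 2.9
```

View pics/w1.png

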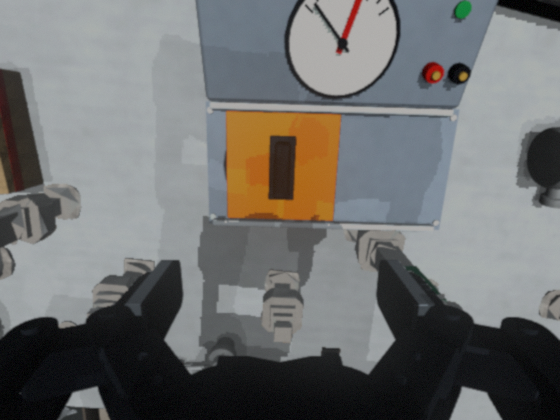

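```bash
cat >> h.py <<'E'
SL=np.arctan2(40,104)
def dial(C,P,c,uv):
    """angle on the dial of the picture direction c->uv"""
    tip=lambda a:(56+36*np.cos(a)*np.cos(SL),-36*np.sin(a),80+36*np.cos(a)*np.sin(SL))
    o=proj(C,w(P,[(56,0,80)]))[0]; d=np.subtract(uv,c)
    A=np.linspace(-1.5,1.5,1501); v=proj(C,w(P,[tip(a) for a in A]))-o
    return A[np.argmax(v@d/np.linalg.norm(v,axis=1))]
E
python3 - <<'E'
from h import *
C=cam("wrist")
L=[(-50,54,87),(56,0,80),(.5,106,65),(.5,2,65),(-100.5,106,65),(-100.5,2,65)]
U=[(281,171),(343,44),(227,112),(341,113),(227,219.5),(335,222)]
f=least_squares(lambda P:(proj(C,w(P,L))-U).ravel(),[699,19,.05]);P=f.x
print(P,f.fun.round(1))
print("needle",dial(C,P,(343,44),(316,5)),"red",dial(C,P,(343,44),(360,0)))
print("tab,open,knob",w(P,[(-50,54,87),(-50,-50,87)]),np.degrees(P[2]))
E
```

```text
[7.01587885e+02 1.68579417e+01 5.56377620e-02] [ 0.1  2.4  5.5 -2.9 -4.2  1.2 -1.7  0.2  0.6  1.3 -0.9 -1.2]
needle -0.728 red 0.29200000000000004
tab,open,knob [[648.66236447  67.99393008  87.        ]
 [654.44570686 -35.8451423   87.        ]] 3.1878089455664997
```

Request:
servo_tool(
  dp=[
    [0.18,0.015,0.4],
    [0.18,0.015,0.8],
    [0.18,0.015,1],
    [0.18,0.015,1],
    [0.18,0.015,1],
    [0.18,0.015,1],
  ],
  dr=[
    [0,0,0],
    [0,0,0],
    [0,0,0],
    [0,0,0],
    [0,0,0],
    [0,0,0],
  ],
  hand=0.5,
  force=40,
)

```text
clock: 4.05
position: [650.5, 68.5, 110.2]
tcp_rot: [[0.998, 0.056, 0.004], [0.056, -0.998, -0.0], [0.004, 0.001, -1.0]]
wrist_force: [-0.4, 0.5, 0.4]
opening: 0.498
finger_force: 0.0
```

```bash
python3 - <<'E'
from h import *
import cv2
C=cam("wrist"); im=r.read_camera("wrist"); cv2.imwrite("pics/w2.png",im[:,:,::-1])
d=r.mark_of("wrist","tab_top"); print([(np.round(x["at"],1).tolist(),round(x["score"],2),ray(C,x["at"],87)) for x in d[:2]])
print(proj(C,[(649,69,87)]))
s=r.state();print(s["position"],s["opening"])
E
```

```text
[([277.8, 251.1], 0.92, array([649.40187353,  68.1749242 ,  87.        ]))]
[[276.24293662 251.70838675]]
[650.21944169  68.47003214 109.78904973] 0.5002921466226679
```

View pics/w2.png

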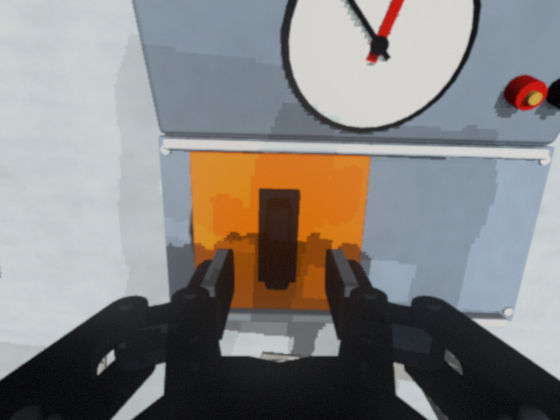

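Request:
servo_tool(
  dp=[
    [0,0,0.16],
    [0,0,0.32],
    [0,0,0.32],
    [0,0,0.32],
  ],
  dr=[
    [0,0,0],
    [0,0,0],
    [0,0,0],
    [0,0,0],
  ],
)

```text
clock: 4.55
position: [649.9, 68.5, 70.5]
tcp_rot: [[0.998, 0.056, 0.001], [0.056, -0.998, -0.0], [0.001, 0.0, -1.0]]
wrist_force: [-0.3, 0.8, 0.5]
opening: 0.495
finger_force: 0.0
```

Request:
servo_tool(
  dp=[
    [0,0,0],
    [0,0,0],
    [0,0,0],
    [0,0,0],
    [0,0,0],
  ],
  dr=[
    [0,0,0],
    [0,0,0],
    [0,0,0],
    [0,0,0],
    [0,0,0],
  ],
  hand=1,
)

```text
clock: 5.05
position: [650.0, 68.5, 70.8]
tcp_rot: [[0.998, 0.055, 0.002], [0.055, -0.998, 0.0], [0.002, -0.0, -1.0]]
wrist_force: [-2.0, 1.0, 5.9]
opening: 0.152
finger_force: 40.5
```

Request:
servo_tool(
  dp=[
    [0,0.1,0],
    [0,0.25,0],
    [0,0.4,0],
    [0,0.5,0],
    [0,0.6,0],
  ],
  dr=[
    [0,0,0],
    [0,0,0],
    [0,0,0],
    [0,0,0],
    [0,0,0],
  ],
)

```text
clock: 5.55
position: [652.2, -3.2, 70.7]
tcp_rot: [[0.998, 0.055, -0.003], [0.055, -0.998, 0.001], [-0.003, -0.001, -1.0]]
wrist_force: [-11.0, 4.2, 12.6]
opening: 0.155
finger_force: 41.3
```

Request:
servo_tool(
  dp=[
    [0,0.1,0],
    [0,0.2,0],
    [0,0.25,0],
    [0,0.275,0],
    [0,0.275,0],
    [0,0.275,0],
    [0,0.275,0],
  ],
  dr=[
    [0,0,0],
    [0,0,0],
    [0,0,0],
    [0,0,0],
    [0,0,0],
    [0,0,0],
    [0,0,0],
  ],
)

```text
clock: 6.25
position: [652.8, -25.6, 70.6]
tcp_rot: [[0.998, 0.059, -0.005], [0.059, -0.998, 0.017], [-0.004, -0.017, -1.0]]
wrist_force: [-12.1, 45.6, 17.9]
opening: 0.152
finger_force: 45.2
```

```bash
python3 - <<'E'
from h import *
import cv2
a=r.read_camera("top")[90:220,230:370]; b=r.read_camera("scene")[100:300,200:450]; c=r.read_camera("wrist")
f=lambda im,wd,h:cv2.resize(im,(wd,h),interpolation=2)
cv2.imwrite("pics/m3.png",np.vstack([np.hstack([f(a,400,300),f(b,400,300)]),np.hstack([f(c,400,300),f(c,400,300)*0])])[:,:,::-1])
s=r.state();print(s["position"],s["wrist_force"],s["torque"],s["tau"].round(1),s["q"].round(1))
E
```

```text
[652.75910545 -25.63834237  70.60814771] [-13.24467195  44.71395395  17.1538855 ] [ 7.23508599  1.92768881 -0.47542533] [-28.5 -47.7 -25.2  -9.7  -5.4  -0.5] [-13.   40.2  69.    0.9  71.4  73.4]
```

View pics/m3.png

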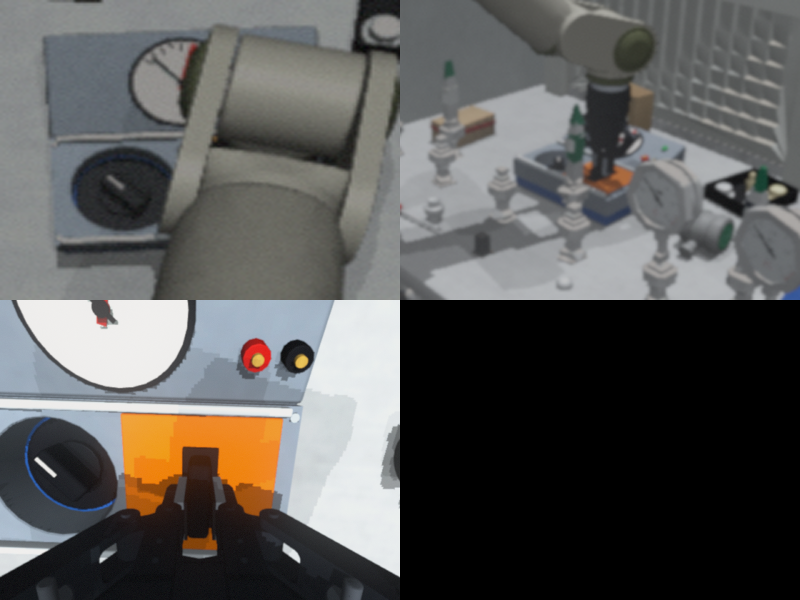

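Request:
servo_tool(
  dp=[
    [0,-0.04,0],
    [0,-0.08,0],
    [0,-0.08,0],
  ],
  dr=[
    [0,0,0],
    [0,0,0],
    [0,0,0],
  ],
)

```text
clock: 6.7
position: [652.8, -25.1, 70.7]
tcp_rot: [[0.998, 0.056, -0.004], [0.056, -0.998, 0.001], [-0.004, -0.002, -1.0]]
wrist_force: [-13.1, 6.3, 14.2]
opening: 0.154
finger_force: 42.4
```

Request:
servo_tool(
  dp=[
    [0,0,0],
    [0,0,0],
    [0,0,0],
    [0,0,-0.3],
    [0,0,-0.7],
    [0,-0.4,-1],
    [0,-0.7,-1],
    [0,-0.7,-1],
    [0,-0.7,-1],
    [0,-0.7,-1],
  ],
  dr=[
    [0,0,0],
    [0,0,0],
    [0,0,0],
    [0,0,0],
    [0,0,0],
    [0,0,0],
    [0,0,0],
    [0,0,0],
    [0,0,0],
    [0,0,0],
  ],
  hand=0.5,
)

```text
clock: 7.7
position: [650.1, 56.2, 188.6]
tcp_rot: [[0.998, 0.055, -0.001], [0.055, -0.998, -0.0], [-0.001, 0.0, -1.0]]
wrist_force: [-0.7, 0.1, 0.4]
opening: 0.498
finger_force: 0.0
```

```bash
python3 - <<'E'
from h import *
import cv2
C=cam("wrist"); im=r.read_camera("wrist"); cv2.imwrite("pics/w4.png",cv2.resize(im,(784,588),interpolation=2)[:,:,::-1])
for n,z in(("tab_top",87),("knob_top",55)):
    d=r.mark_of("wrist",n); print(n,[(np.round(x["at"],1).tolist(),round(x["score"],2),ray(C,x["at"],z).round(1)) for x in d[:2]])
s=r.state();print(s["clock"],s["position"],s["wrist_force"])
E
```

```text
tab_top [([383.4, 214.6], 0.7, array([649.9, -25.7,  87. ]))]
knob_top [([255.7, 197.9], 0.64, array([649.7,  75.6,  55. ]))]
7.85 [650.18167062  55.98385498 188.76158081] [ 0.55524577  0.62763838 -0.4309636 ]
```

View pics/w4.png

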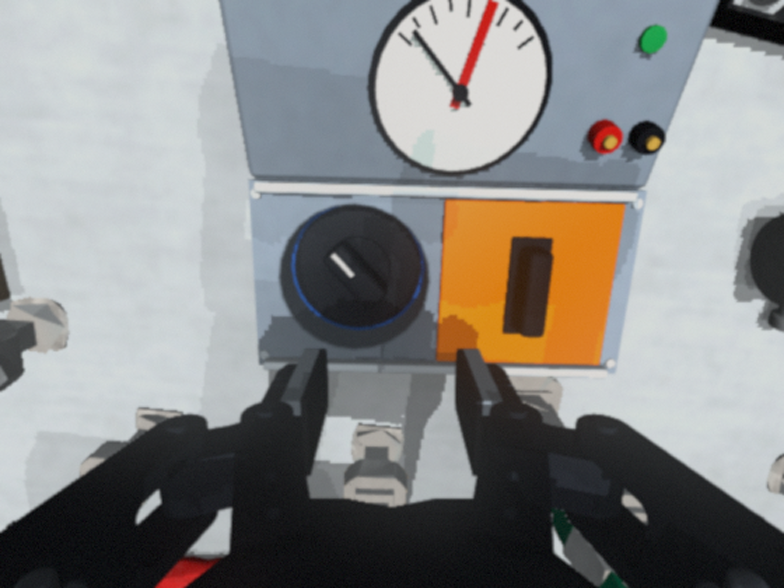

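```bash
python3 - <<'E'
from h import *
C=cam("wrist"); k=1.4
V=np.array
th=np.linspace(0,2*np.pi,60)
# supply: meter pivot, well extremes -> centre, rail ends on y=+-110 (assumed symmetric), x=4.5/-104.5 z 69
U=V([(460,93),(354,275)])/k
L=[(56,0,80),(-50,54,60)]
f=least_squares(lambda P:(proj(C,w(P,L))-U).ravel(),[701,20,.055]);P=f.x
print(P,f.fun.round(1))
G=V([(444,199),(625,203),(438,361),(603,366)])/k
gl=lambda g:[(.5,106-g,65),(.5,2-g,65),(-100.5,106-g,65),(-100.5,2-g,65)]
f2=least_squares(lambda q:np.r_[(proj(C,w(q[:3],L+gl(q[3])))-np.vstack([U,G])).ravel()],[*P,100]);print(f2.x,f2.fun.round(1))
for g in gl(0): pass
for p,z in zip(G,[65]*4):
    X=ray(C,p,z)-[P[0],P[1],0]; c,s=np.cos(P[2]),np.sin(P[2]); print((c*X[0]+s*X[1]).round(1),(-s*X[0]+c*X[1]).round(1))
print("well",ray(C,U[1],60),"knob fit",w(P,[(-50,54,55)]))
print("knob bar ends world", [ray(C,V(u)/k,55) for u in((333,254),(353,276))])
a,b=[ray(C,V(u)/k,55) for u in((333,254),(353,276))];print("bar az",np.degrees(np.arctan2(*(a-b)[1::-1])))
pv=(460,93)
print("needle",dial(C,f2.x[:3],pv,(414,32)),"red",dial(C,f2.x[:3],pv,(491,3)))
plan(650,75,100,45)
E
```

```text
[7.00022375e+02 2.47778952e+01 2.48743606e-03] [ 1.2 -1.8 -1.4  2.6]
[7.00552888e+02 2.44717563e+01 2.87436421e-02 1.03669709e+02] [-0.4 -2.7  0.5  3.7  0.8 -0.3  1.7  0.1 -1.4  0.6 -1.4 -0.3]
0.7 2.7
3.7 -100.5
-99.3 -1.8
-97.5 -105.9
well [652.20722209  77.52092926  60.        ] knob fit [[649.8882083   78.65335646  55.        ]]
knob bar ends world [array([663.44448182,  91.07005539,  55.        ]), array([650.27976633,  78.46517286,  55.        ])]
bar az 43.755470645551846
needle -0.752 red 0.246
from [650.2  56.  188.8] 3.1 clock 7.85
[0.007, -0.158, 0.74] [0, 0, np.float64(-0.378)] rows 4.0
[0.0, -0.0, -0.0] [0, 0, np.float64(-0.087)] rows 0.9
to [650.  75. 100.] 45.0
```

Request:
servo_tool(
  dp=[
    [0.01,-0.17,0.3],
    [0.01,-0.17,0.6],
    [0.01,-0.17,0.7],
    [0.01,-0.17,0.7],
    [0.01,-0.17,0.7],
    [0.01,-0.17,0.7],
    [0.01,-0.17,0.7],
  ],
  dr=[
    [0,0,-0.45],
    [0,0,-0.45],
    [0,0,-0.45],
    [0,0,-0.45],
    [0,0,-0.45],
    [0,0,-0.45],
    [0,0,-0.45],
  ],
  hand=0.6,
)

```text
clock: 8.55
position: [650.3, 77.0, 105.2]
tcp_rot: [[0.726, 0.688, -0.0], [0.688, -0.726, -0.0], [-0.0, -0.0, -1.0]]
wrist_force: [-0.1, -0.6, -0.0]
opening: 0.405
finger_force: 0.0
```

```bash
python3 - <<'E'
from h import *
import cv2
C=cam("wrist"); im=r.read_camera("wrist"); cv2.imwrite("pics/w5.png",im[:,:,::-1])
for n,z in(("knob_top",55),):
    d=r.mark_of("wrist",n); print(n,[(np.round(x["at"],1).tolist(),round(x["score"],2),ray(C,x["at"],z).round(1)) for x in d[:2]])
s=r.state();print(s["clock"],s["position"],s["tcp_rot"].round(3),s["opening"])
E
```

```text
knob_top [([275.4, 233.0], 0.86, array([648.4,  76.5,  55. ]))]
8.65 [650.22962769  77.24372535 105.31441326] [[ 0.725  0.689  0.   ]
 [ 0.689 -0.725 -0.   ]
 [ 0.     0.    -1.   ]] 0.4038540614050041
```

View pics/w5.png

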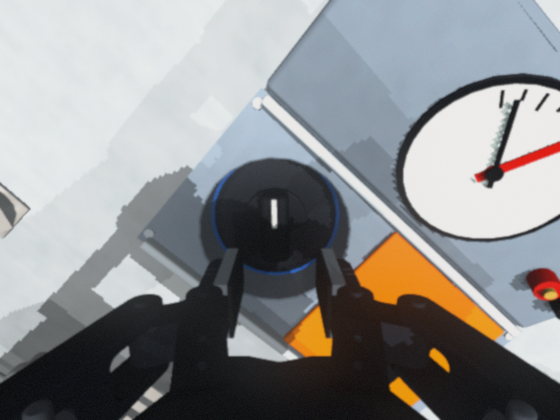

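Request:
servo_tool(
  dp=[
    [-0.01,-0.01,0.15],
    [-0.01,-0.01,0.3],
    [-0.01,-0.01,0.4],
    [-0.01,-0.01,0.48],
    [-0.01,-0.01,0.48],
  ],
  dr=[
    [0,0,0],
    [0,0,0],
    [0,0,0],
    [0,0,0],
    [0,0,0],
  ],
)

```text
clock: 9.15
position: [648.0, 77.5, 46.5]
tcp_rot: [[0.723, 0.69, -0.002], [0.69, -0.723, 0.0], [-0.001, -0.002, -1.0]]
wrist_force: [-1.3, 0.6, -0.4]
opening: 0.397
finger_force: 0.0
```

Request:
servo_tool(
  dp=[
    [0,0,0.04],
    [0,0,0.08],
    [0,0,0.08],
  ],
  dr=[
    [0,0,0],
    [0,0,0],
    [0,0,0],
  ],
)

```text
clock: 9.45
position: [648.3, 77.6, 37.8]
tcp_rot: [[0.723, 0.691, -0.001], [0.691, -0.723, 0.0], [-0.0, -0.0, -1.0]]
wrist_force: [0.5, -0.1, 1.3]
opening: 0.399
finger_force: 0.0
```

Request:
servo_tool(
  dp=[
    [0,0,0],
    [0,0,0],
    [0,0,0],
    [0,0,0],
    [0,0,0],
  ],
  dr=[
    [0,0,0],
    [0,0,0],
    [0,0,0],
    [0,0,0],
    [0,0,0],
  ],
  hand=1,
)

```text
clock: 9.95
position: [647.7, 78.6, 38.6]
tcp_rot: [[0.723, 0.691, -0.001], [0.691, -0.723, 0.001], [-0.0, -0.002, -1.0]]
wrist_force: [-4.5, 5.2, 2.5]
opening: 0.203
finger_force: 41.8
```

Request:
servo_tool(
  dp=[
    [0,0,0],
    [0,0,0],
    [0,0,0],
    [0,0,0],
    [0,0,0],
    [0,0,0],
    [0,0,0],
    [0,0,0],
    [0,0,0],
    [0,0,0],
  ],
  dr=[
    [0,0,0.08],
    [0,0,0.16],
    [0,0,0.24],
    [0,0,0.32],
    [0,0,0.4],
    [0,0,0.48],
    [0,0,0.55],
    [0,0,0.6],
    [0,0,0.6],
    [0,0,0.6],
  ],
)

```text
clock: 10.95
position: [647.6, 78.8, 38.6]
tcp_rot: [[0.984, -0.178, -0.002], [-0.178, -0.984, 0.002], [-0.002, -0.001, -1.0]]
wrist_force: [-5.4, 4.8, 4.0]
opening: 0.197
finger_force: 41.8
```

```bash
python3 - <<'E'
from h import *
import cv2
C=cam("wrist"); im=r.read_camera("wrist"); t=r.read_camera("top")[90:160,230:370]
cv2.imwrite("pics/w6.png",np.vstack([cv2.resize(im[:200],(784,280),interpolation=2),cv2.resize(t,(784,320),interpolation=2)[:, :]])[:,:,::-1])
print(r.state()["tcp_rot"].round(3).tolist())
E
```

```text
[[0.984, -0.178, -0.002], [-0.178, -0.984, 0.002], [-0.002, -0.001, -1.0]]
```

View pics/w6.png

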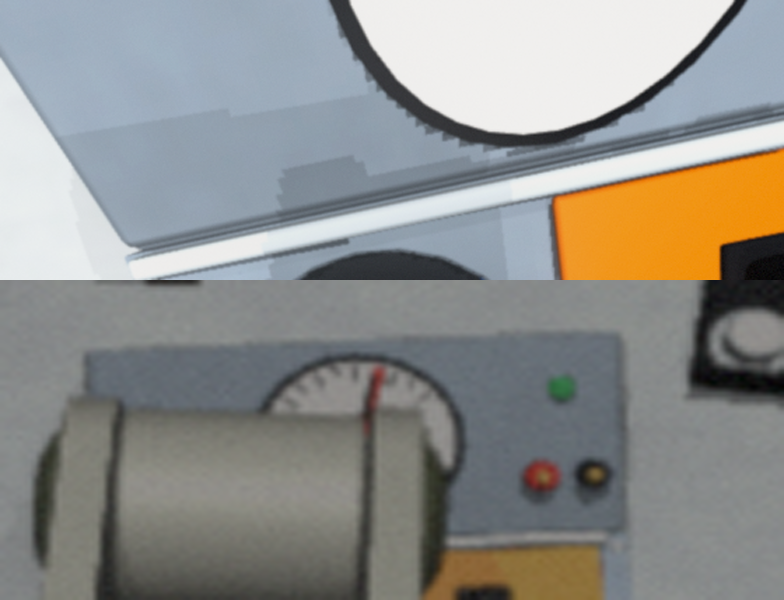

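Request:
servo_tool(
  dp=[
    [0,0,0],
    [0,0,0],
    [0,0,0],
    [0,0,0],
  ],
  dr=[
    [0,0,0.015],
    [0,0,0.03],
    [0,0,0.03],
    [0,0,0.03],
  ],
)

```text
clock: 11.45
position: [647.6, 78.8, 38.6]
tcp_rot: [[0.974, -0.225, -0.002], [-0.225, -0.974, 0.002], [-0.002, -0.001, -1.0]]
wrist_force: [-5.2, 5.7, 3.9]
opening: 0.197
finger_force: 41.8
```

Request:
servo_tool(
  dp=[
    [0,0,0],
    [0,0,0],
    [0,0,0],
    [0,0,0],
    [0,0,-0.2],
    [0,0,-0.5],
    [0,0,-0.8],
    [0,0,-1],
    [0,0,-1],
    [0,0,-1],
  ],
  dr=[
    [0,0,0],
    [0,0,0],
    [0,0,0],
    [0,0,0],
    [0,0,0],
    [0,0,0],
    [0,0,0],
    [0,0,0],
    [0,0,0],
    [0,0,0],
  ],
  hand=0.6,
)

```text
clock: 12.45
position: [648.4, 77.5, 158.0]
tcp_rot: [[0.974, -0.225, 0.0], [-0.225, -0.974, -0.0], [0.0, 0.0, -1.0]]
wrist_force: [0.4, 0.4, -1.0]
opening: 0.399
finger_force: 0.0
```

Request:
servo_tool(
  dp=[
    [0,0.2,-0.25],
    [0,0.2,-0.25],
    [0,0.2,-0.25],
    [0,0.2,-0.25],
  ],
  dr=[
    [0,0,-0.17],
    [0,0,-0.17],
    [0,0,-0.17],
    [0,0,-0.17],
  ],
)

```text
clock: 12.85
position: [642.6, 54.3, 186.5]
tcp_rot: [[0.999, 0.037, -0.003], [0.037, -0.999, 0.0], [-0.003, -0.0, -1.0]]
wrist_force: [0.6, 0.3, -1.3]
opening: 0.395
finger_force: 0.0
```

```bash
python3 - <<'E'
from h import *
import cv2
C=cam("wrist"); im=r.read_camera("wrist")
P=[700.5,24.5,.029]
for n in("needle_tip","red_tip","knob_top","tab_top"):
    d=r.mark_of("wrist",n); print(n,[(np.round(x["at"],1).tolist(),round(x["score"],2)) for x in d[:2]])
pv=proj(C,w(P,[(56,0,80)]))[0]; print("pivot",pv)
u,v=pv.astype(int); print(r.state()["clock"],r.state()["position"],r.state()["tcp_rot"][:,0])
cr=im[0:v+40,max(0,u-80):u+80]; cv2.imwrite("pics/w7.png",cv2.resize(cr,None,fx=4,fy=4,interpolation=2)[:600,:,::-1]); print(cr.shape,u)
np.save("w7.npy",im)
E
```

```text
needle_tip []
red_tip []
knob_top [([253.7, 189.9], 0.76)]
tab_top [([383.0, 201.1], 0.75), ([309.0, 132.3], 0.16)]
pivot [324.61069389  50.01954194]
13.1 [642.93876018  54.46652556 187.49923058] [ 0.99922535  0.03933896 -0.00107396]
(90, 160, 3) 324
```

View pics/w7.png

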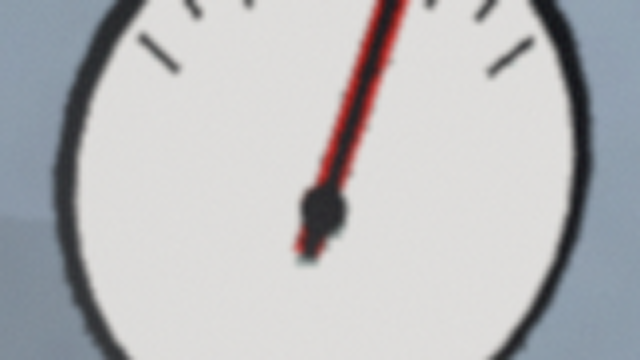

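Request:
servo_tool(
  dp=[
    [0.05,0.35,0.1],
    [0.05,0.67,0.3],
    [0.05,0.67,0.6],
    [0.05,0.67,0.65],
    [0.05,0.67,0.65],
    [0.05,0.67,0.65],
  ],
  dr=[
    [0,0,0],
    [0,0,0],
    [0,0,0],
    [0,0,0],
    [0,0,0],
    [0,0,0],
  ],
  hand=0.5,
)

```text
clock: 13.7
position: [653.1, -25.2, 111.9]
tcp_rot: [[0.999, 0.041, 0.002], [0.041, -0.999, -0.0], [0.002, 0.001, -1.0]]
wrist_force: [0.1, 0.4, 0.7]
opening: 0.502
finger_force: 0.0
```

```bash
python3 - <<'E'
from h import *
C=cam("wrist"); r.read_camera("wrist")
d=r.mark_of("wrist","tab_top"); print([(np.round(x["at"],1).tolist(),round(x["score"],2),ray(C,x["at"],87)) for x in d[:2]])
s=r.state();print(s["position"],s["opening"],s["clock"])
E
```

```text
[([280.8, 251.0], 0.95, array([651.31141708, -27.11088261,  87.        ]))]
[653.06623236 -25.27504104 112.03618585] 0.5045822112786589 13.8
```

Request:
servo_tool(
  dp=[
    [0,0,0.17],
    [0,0,0.34],
    [0,0,0.34],
    [0,0,0.34],
  ],
  dr=[
    [0,0,0],
    [0,0,0],
    [0,0,0],
    [0,0,0],
  ],
)

```text
clock: 14.2
position: [652.8, -25.7, 70.6]
tcp_rot: [[0.999, 0.04, 0.001], [0.04, -0.999, -0.0], [0.001, 0.0, -1.0]]
wrist_force: [0.4, -0.4, 0.1]
opening: 0.504
finger_force: 0.0
```

Request:
servo_tool(
  dp=[
    [0,0,0],
    [0,0,0],
    [0,0,0],
    [0,0,0],
    [0,0,0],
  ],
  dr=[
    [0,0,0],
    [0,0,0],
    [0,0,0],
    [0,0,0],
    [0,0,0],
  ],
  hand=1,
)

```text
clock: 14.7
position: [652.8, -25.1, 70.9]
tcp_rot: [[0.999, 0.04, 0.002], [0.04, -0.999, 0.001], [0.002, -0.001, -1.0]]
wrist_force: [-0.4, 5.3, 7.1]
opening: 0.153
finger_force: 42.6
```

Request:
servo_tool(
  dp=[
    [0,-0.1,0],
    [0,-0.25,0],
    [0,-0.4,0],
    [0,-0.55,0],
    [0,-0.7,0],
    [0,-0.78,0],
    [0,-0.84,0],
    [0,-0.88,0],
    [0,-0.88,0],
    [0,-0.88,0],
    [0,-0.88,0],
  ],
  dr=[
    [0,0,0],
    [0,0,0],
    [0,0,0],
    [0,0,0],
    [0,0,0],
    [0,0,0],
    [0,0,0],
    [0,0,0],
    [0,0,0],
    [0,0,0],
    [0,0,0],
  ],
)

```text
clock: 15.8
position: [649.8, 79.0, 70.9]
tcp_rot: [[0.999, 0.04, 0.005], [0.04, -0.999, -0.002], [0.005, 0.002, -1.0]]
wrist_force: [4.8, -5.0, 4.6]
opening: 0.151
finger_force: 42.7
```

Request:
servo_tool(
  dp=[
    [0,-0.015,0],
    [0,-0.03,0],
    [0,-0.03,0],
    [0,-0.03,0],
  ],
  dr=[
    [0,0,0],
    [0,0,0],
    [0,0,0],
    [0,0,0],
  ],
)

```text
clock: 16.2
position: [649.9, 79.2, 70.9]
tcp_rot: [[0.999, 0.038, 0.005], [0.038, -0.999, -0.007], [0.005, 0.007, -1.0]]
wrist_force: [4.2, -19.5, 4.5]
opening: 0.154
finger_force: 42.6
```

The force rose without further motion, so the guard is on its stop. I'll relieve the pressure, release and rise.

Request:
servo_tool(
  dp=[
    [0,0.03,0],
    [0,0.03,0],
  ],
  dr=[
    [0,0,0],
    [0,0,0],
  ],
)

```text
clock: 16.4
position: [649.8, 79.0, 70.9]
tcp_rot: [[0.999, 0.039, 0.005], [0.039, -0.999, -0.001], [0.005, 0.001, -1.0]]
wrist_force: [5.7, -4.2, 5.2]
opening: 0.152
finger_force: 42.7
```

Request:
servo_tool(
  dp=[
    [0,0,0],
    [0,0,0],
    [0,0,0],
    [0,0,0],
    [0,0,-0.2],
    [0,0,-0.5],
    [0,0,-0.8],
    [0,0,-1],
    [0,0,-1],
    [0,0,-1],
    [0,0,-1],
  ],
  dr=[
    [0,0,0],
    [0,0,0],
    [0,0,0],
    [0,0,0],
    [0,0,0],
    [0,0,0],
    [0,0,0],
    [0,0,0],
    [0,0,0],
    [0,0,0],
    [0,0,0],
  ],
  hand=0.5,
)

```text
clock: 17.5
position: [647.5, 79.7, 187.8]
tcp_rot: [[0.999, 0.04, -0.003], [0.04, -0.999, 0.0], [-0.003, -0.0, -1.0]]
wrist_force: [0.4, 0.1, 0.3]
opening: 0.503
finger_force: 0.0
```

```bash
python3 - <<'E'
from h import *
import cv2
C=cam("wrist"); im=r.read_camera("wrist")
d=r.mark_of("wrist","tab_top"); print([(round(x["score"],2),ray(C,x["at"],87).round(1)) for x in d[:2]])
# dial: dark needle inside red
a=im.astype(int); P=[700.5,24.5,.029]; pv=proj(C,w(P,[(56,0,80)]))[0]; print("pivot",pv)
yy,xx=np.mgrid[:420,:560]; near=(np.hypot(xx-pv[0],yy-pv[1])<60)
red=near&(a[...,0]>130)&(a[...,1]<90); print("red px",red.sum(), "rows", np.unique(np.where(red)[0])[:3])
for v in range(0,int(pv[1])-8,5):
    R=np.where(red[v])[0]
    if len(R): seg=a[v,R.min():R.max()+1].sum(1); D=R.min()+np.where(seg<200)[0]; print(v,"red",R.min(),R.max(),"dark",D.min() if len(D) else None,D.max() if len(D) else None)
print(r.state()["clock"],r.state()["wrist_force"])
E
```

```text
[(0.94, array([647.7,  78.5,  87. ]))]
pivot [360.38372032  59.75479889]
red px 104 rows [4 5 6]
5 red 380 380 dark None None
10 red 378 385 dark 379 384
15 red 376 383 dark 377 382
20 red 374 381 dark 375 379
25 red 372 373 dark 373 373
30 red 370 371 dark 371 371
35 red 368 369 dark 369 369
40 red 366 367 dark 367 367
45 red 364 365 dark 365 365
50 red 362 363 dark 363 363
17.6 [-0.06647423  0.32661433  0.06857115]
```

```bash
python3 -c "
from station import r
print(r.finish_job())"
```

```text
the job is handed in; nothing more can be done
None
```

I slid the guard fully open, turned the knob until the black needle lay over the red hand, slid the guard shut to its stop, and handed the job in at about 18 s; the hand-in returned no verdict.

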